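# Stow the long lens in the turntable's empty well

## Robot

A 6-joint arm with a two-finger parallel gripper is mounted at the origin on the work surface. World frame = base frame: x ahead of the robot, y to its left, z up, the work surface at z = 0. Lengths are in m, angles in rad, forces in N, time in s.
With the tool pointing down it reaches from about 0.375 to 0.975 m from the base axis. Payload 3.8 kg.
Tool frame: the origin (TCP) lies at the very end of the fingers, on their centre line; the grasp point (between the pads) lies 19 mm behind it; z points along the fingers, y is the line along which they close (so a half turn about z gives the same grasp; the last joint's range is limited). The gripper opens to 85 mm and grips with 20 to 120 N. Pads are 22 mm wide; open, the fingers measure 114 mm over their backs; the gripper's body (76 mm by 85 mm) begins 54 mm behind the grasp point. The pads swing forward as they close: fully open they stand 13 mm farther back than shut.
Start: joints at [-1.317, 0.264, 1.604, -0, 1.274, -0.037], TCP at [0.194, -0.647, 0.231] pointing down, gripper open.
Joint ranges: [-2.63, 2.63], [-0.94, 2.18], [0.31, 2.57], [-1.31, 4.45], [0, 2.66], [-2.55, 2.55]. Speed limits (rad/s): [2.57, 2.57, 3.14, 3.14, 3.14, 3.14].

## Interface

Orientations are given as a rotation vector (axis times angle).
In Python, from workcell import read_state, read_camera, calibration, finish_job gives the robot as it stands.
- The arm moves only by the tool step_arm, never from a script. Its argument "commands" is a list of rows, each an object of numbers: "fingers": the gripper's target within -1 to 1 (shut at 1, half-way at 0, fully open at -1); "dx", "dy", "dz": the shift along the tool's x, y, z in m; "roll": the turn about the tool's z in degrees. In form: [{"fingers": .., "dx": .., "dy": .., "dz": .., "roll": ..}, ...]. A call has 1 to 8 rows; each row is the pose to reach, as a shift and turn from the pose commanded when the call began, along the tool's axes at that moment; what a row does not reach only later rows make up. A row lasts 1/8 s, in which the tool goes at most 62.5 mm and 10.7 degrees, less where a joint would pass 70% of its speed; a pose out of reach is approached as far as the arm can. A call with a gripper value outside its range is refused whole. The fingers move at their own pace and stop on an object; "squeeze" is the grip in N (left out, the last holds). Time passes only in rows, so rows that repeat a pose let the fingers close. It gives the time, the measured TCP pose, the force, the opening and the grip force at its end, in the units of the state.
- read_state(): the state, without advancing time (a new reading comes with each control period).
- read_camera(name): name is "scene" or "side" or "wrist"; returns (picture, depth): 420x560x3 uint8, blue, green, red; 420x560 float32, m along the optical axis (not along the pixel's ray), 0 where there is no reading.
- calibration(name): a dict with "intrinsics" (3x3 intrinsics, pixels), "world_to_cam" (4x4, takes a point from world to camera coordinates). Camera axes: x right, y up, looking along -z (the intrinsics and any distortion apply to the point x, -y, -z); pixel columns grow to the right and rows downward; lengths in m; the calibration is good to about 2 mm. A picture is of the moment at which its call begins: read the wrist's pose just before it. calibration takes no time and is no camera call; for the wrist camera it gives the pose at the moment of the call.
- finish_job(): hands the job in; it is judged then, once.
The state is a dict: "time": time; "q": joint angles; "joint_vel": joint speeds; "joint_torque": joint torques, N m; "tool_pos": TCP position; "tcp_rot": TCP orientation; "wrist_force": force on the tool from outside, world axes, zero at the start; "torque": the same for the moment, N m; "width": opening from 0.0 (shut) to 1.0 (fully open); "grip_force": force on a finger pad.
Only numpy, scipy, OpenCV 4.12 (cv2) and the standard library are available. Lean on these libraries where they do the work, as an engineer would, in place of code of your own. Each camera call takes 0.05 s, during which the arm holds its last target. There are 200 camera calls.

## Task

Pick up the taller of the two lenses standing on the shelf and stow it upright in the empty round well of the white turntable, standing fully down on the bottom of the well. Set it down gently, do not drop it, and let go of it. Leave the shorter lens standing where it is and the blower in its own well.

Things in the scene. Friction and masses are not known exactly. Their poses are not given: they have to be found in the camera images.
- lens_long_center (a point): The taller camera lens: a black upright cylinder 52 mm in diameter and 100 mm tall, about 0.3 kg, with a ribbed focus ring (54 mm over the ribs, from 59 to 85 mm above its foot), standing loose on the shelf (z = 0). The point is at its centre, 50 mm above its foot; its z axis is the lens's axis and points up through the glass. Round, so it may be gripped from any side.
- well (a point): The empty well: a round blind hole 74 mm wide, 22 mm deep, dark rubber on its bottom, in a white block (212 x 100 x 28 mm, long along x) on the round white turntable (260 mm wide, 12 mm thick, does not turn). The block's top is 40 mm above the shelf. The point is at the centre of the well's bottom, 18 mm above the shelf; z is up. An equal well 116 mm away along its -x axis holds the blower.
- lens_short_center (a point): The shorter camera lens, not to be disturbed: same look and 52 mm diameter as the taller one but only 56 mm tall, standing loose on the shelf. The point is at its centre, 28 mm above its foot; z is up.
- blower_center (a point): The air blower, not to be disturbed: a black bulb 50 mm in diameter narrowing to a rubber-tipped nozzle that points up, 108 mm tall in all, loose in the other well. The point is on its axis 54 mm above its foot; its tip is thus 126 mm above the shelf.
Things that resemble listed ones, but are neither listed nor needed, are in the scene too. Leave any red look-alike of the part that bears lens_long_center alone.

How it is judged:
By the outcome, as a careful person would: the job done as asked, in the order asked, and still so for the second after the job is handed in, with the robot touching nothing.
It also fails if it takes over 38 s, if anything falls off the work surface, if the arm or the gripper's body presses on something with over 40 N, if the wrist force passes 120 N, or if a joint passes its speed limit or range.

## Working session

There is one attempt and no reset: what is moved stays moved. The work goes in short steps, Python scripts to look and compute and a tool call to move; the robot and the scene stay as the last step left them, time stands still between calls to the robot, and variables do not carry over. Pictures are saved under pics/ and viewed, at most 10 in all, crops included, and the job is handed in when it is done.

Besides the shell and the picture viewer there is one more tool, called after "Emit:" as name(argument=value, ...) on one line, values as JSON. step_arm: Moves the arm, as the interface text tells. Its arguments: {"type":"object","properties":{"commands":{"type":"array","items":{"type":"object","properties":{"fingers":{"type":"number"},"dx":{"type":"number"},"dy":{"type":"number"},"dz":{"type":"number"},"roll":{"type":"number"}}}},"squeeze":{"type":"number"}},"required":["commands"]}

```bash
mkdir -p pics
cat > h.py <<'E'
import numpy as np, cv2
from workcell import read_state, read_camera, calibration, finish_job
def cloud(name):
    c=calibration(name); im,d=read_camera(name)
    K=np.array(c["intrinsics"]); T=np.linalg.inv(np.array(c["world_to_cam"]))
    v,u=np.mgrid[:d.shape[0],:d.shape[1]]
    x=(u-K[0,2])/K[0,0]*d; y=(v-K[1,2])/K[1,1]*d
    P=np.stack([x,-y,-d],-1)@T[:3,:3].T+T[:3,3]
    P[d==0]=np.nan
    return im,P,c
E
python3 - <<'E'
from h import *
print(read_state()); 
for n in("scene","side"):
    im,P,c=cloud(n); cv2.imwrite(f"pics/{n}0.png",im); np.save(f"{n}0.npy",P); print(n,list(c), np.linalg.inv(c["world_to_cam"])[:3,3])
E
```

```text
{'time': 0.0, 'q': array([-1.31691073e+00,  2.64736889e-01,  1.60536584e+00, -1.67186830e-06,
        1.27367035e+00, -3.69462338e-02]), 'joint_vel': array([ 0.00173418, -0.00031587,  0.00047188,  0.00097515, -0.00062685,
        0.00058652]), 'joint_torque': array([ 1.28276406e-03, -5.15108263e+01, -3.67312467e+01,  2.15581103e-04,
        1.30697750e-02,  7.88703375e-06]), 'tool_pos': array([ 0.19334355, -0.64596989,  0.22997737]), 'tcp_rot': array([-3.10629072e+00, -4.54915926e-01,  3.73018907e-04]), 'wrist_force': array([ 0.73434453, -0.30862405,  0.8034485 ]), 'torque': array([-0.04797872, -0.00329319, -0.03689721]), 'grip_force': 0.0, 'width': 0.9970138082232394}
scene ['intrinsics', 'world_to_cam'] [ 1.12732716 -0.83193288  0.77619153]
side ['intrinsics', 'world_to_cam'] [0.13170361 0.68131369 0.79907788]
```

View pics/scene0.png

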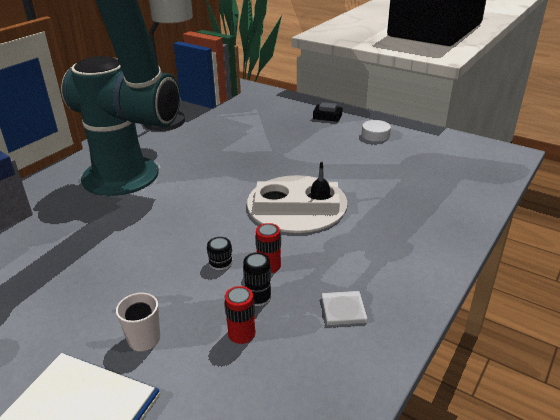

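View pics/side0.png

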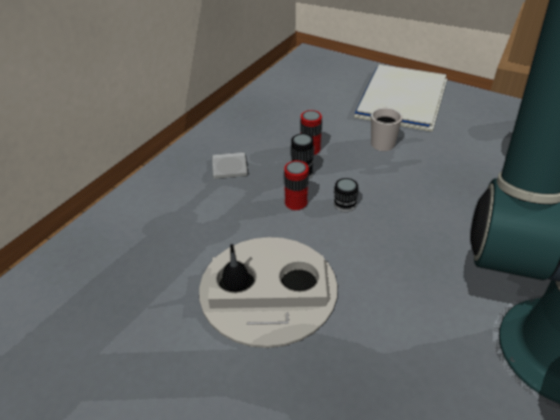

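Scene picture candidates: the tall black lens at (257,278), red look-alikes at (268,248) and (240,315), and the short black lens at (219,252). The side view shows the same row: black (302,153), reds (311,130) and (296,185), short (346,192). I choose the tall black one at (257,278). The empty well is at (273,191) in scene and (300,278) in side.

Run:
```python
from h import *
im=cv2.imread("pics/scene0.png"); cv2.imwrite("pics/crop1.png",cv2.resize(im[165:350,190:350],None,fx=3.2,fy=3.2,interpolation=cv2.INTER_CUBIC))
for n,boxes in (("scene",dict(tall=(240,250,275,275),redA=(253,222,283,246),redB=(222,285,257,312),short=(205,236,234,256))),("side",dict(tall=(288,132,316,152),redA=(282,157,311,178),redB=(298,108,324,125),short=(333,177,360,196)))):
    P=np.load(n+"0.npy")
    for k,(a,b,c,d) in boxes.items():
        q=P[b:d,a:c].reshape(-1,3); q=q[~np.isnan(q[:,0])]; zt=np.percentile(q[q[:,2]<.12,2],97)
        t=q[abs(q[:,2]-zt)<.005]; print(n,k,zt.round(4),cv2.minEnclosingCircle(t[:,:2].astype(np.float32)), t[:,:2].mean(0).round(4),len(t))
    a=(245,175,350,225) if n=="scene" else (200,240,335,310)
    M=P[a[1]:a[3],a[0]:a[2]].reshape(-1,3); m=M[abs(M[:,2]-.04)<.004]
    print(n,"block",len(m),cv2.minAreaRect(m[:,:2].astype(np.float32)))
    lo=M[abs(M[:,2]-.018)<.003]; print("well floor",len(lo),lo.mean(0))
    hi=M[M[:,2]>.06]; print("blower",len(hi),hi.mean(0))
```

```text
scene tall 0.1035 ((0.6243537068367004, -0.18751345574855804), 0.027568865567445755) [ 0.6247 -0.19  ] 362
scene redA 0.1041 ((0.5829421281814575, -0.09434758126735687), 0.027831746265292168) [ 0.585  -0.0949] 280
scene redB 0.1035 ((0.6549668908119202, -0.2854357361793518), 0.02698603831231594) [ 0.6564 -0.2867] 449
scene short 0.0598 ((0.48844993114471436, -0.1462986171245575), 0.027588874101638794) [ 0.489  -0.1468] 277
scene block 1196 ((0.5030569434165955, 0.14687685668468475), (0.21194443106651306, 0.11381383240222931), 32.53627395629883)
well floor 583 [0.50661293 0.1209876  0.01742231]
blower 194 [0.55950545 0.14120043 0.075509  ]
side tall 0.1027 ((0.6217236518859863, -0.18729016184806824), 0.027705350890755653) [ 0.6213 -0.1859] 245
side redA 0.1026 ((0.5823612213134766, -0.09297215193510056), 0.027485286816954613) [ 0.5811 -0.0912] 303
side redB 0.1024 ((0.653786838054657, -0.2844175100326538), 0.027171453461050987) [ 0.6524 -0.2834] 213
side short 0.0593 ((0.4866383969783783, -0.14348165690898895), 0.02647249773144722) [ 0.486  -0.1425] 281
side block 3057 ((0.5023458003997803, 0.14759492874145508), (0.21224644780158997, 0.10475504398345947), 31.7846736907959)
well floor 1122 [0.47948753 0.13748302 0.01822072]
blower 419 [0.54844245 0.18508625 0.0786565 ]
```

View pics/crop1.png

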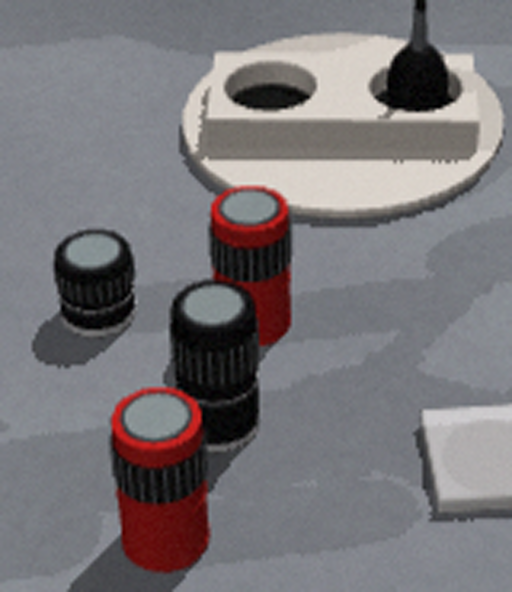

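The crop confirms it: the tall black lens at scene (257,278) stands between two red ones, with the short black one to the left. Next I work out the first move.

```bash
cat >> h.py <<'E'
from scipy.spatial.transform import Rotation as R
def go(x,y,z,closedeg=None):
    s=read_state(); r=R.from_rotvec(s["tcp_rot"]).as_matrix()
    d=r.T@(np.array([x,y,z])-s["tool_pos"]); a=np.degrees(np.arctan2(r[1,1],r[0,1]))
    roll=None if closedeg is None else -(((closedeg-a)+90)%180-90)
    print("t",s["time"].__round__(2),"tcp",s["tool_pos"].round(4),"tilt",np.round(r[:,2],3),"closedir",a.round(1),"q",s["q"].round(2),"\nmove mm",(d*1000).round(1),"roll",roll)
E
python3 -c "
from h import *
go(.623,-.187,.23,20.5)"
```

```text
t 0.1 tcp [ 0.1934 -0.646   0.2301] tilt [-0.001  0.002 -1.   ] closedir -73.3 q [-1.32  0.26  1.61  0.    1.27 -0.04] 
move mm [ 543.2 -316.6    0.8] roll 86.16003927716099
```

Emit:
step_arm(commands=[{"fingers": -1, "dx": 0.03, "dy": -0.018, "dz": 0, "roll": -6}, {"fingers": -1, "dx": 0.07, "dy": -0.041, "dz": 0, "roll": -13}, {"fingers": -1, "dx": 0.11, "dy": -0.065, "dz": 0, "roll": -20}, {"fingers": -1, "dx": 0.15, "dy": -0.088, "dz": 0, "roll": -27}, {"fingers": -1, "dx": 0.19, "dy": -0.112, "dz": 0, "roll": -34}, {"fingers": -1, "dx": 0.23, "dy": -0.136, "dz": 0, "roll": -41}, {"fingers": -1, "dx": 0.26, "dy": -0.152, "dz": 0, "roll": -47}, {"fingers": -1, "dx": 0.27, "dy": -0.158, "dz": 0, "roll": -47}])

```text
time: 1.1
tool_pos: [0.4078, -0.4162, 0.2308]
tcp_rot: [-2.667, -1.659, 0.0]
wrist_force: [0.2, 0.7, -0.3]
width: 1.001
grip_force: 0.0
```

```bash
python3 -c "
from h import *
go(.623,-.187,.23,20.5)"
```

```text
t 1.1 tcp [ 0.4078 -0.4162  0.2308] tilt [-0.001  0.001 -1.   ] closedir -26.2 q [-0.84  0.09  1.81  0.    1.24 -0.38] 
move mm [300.7  91.7   0.9] roll -46.735260388445454
```

Emit:
step_arm(commands=[{"fingers": -1, "dx": 0.03, "dy": 0.009, "dz": 0, "roll": -6}, {"fingers": -1, "dx": 0.07, "dy": 0.021, "dz": 0, "roll": -13}, {"fingers": -1, "dx": 0.12, "dy": 0.037, "dz": 0, "roll": -20}, {"fingers": -1, "dx": 0.17, "dy": 0.052, "dz": 0, "roll": -27}, {"fingers": -1, "dx": 0.22, "dy": 0.067, "dz": 0, "roll": -34}, {"fingers": -1, "dx": 0.27, "dy": 0.082, "dz": 0, "roll": -41}, {"fingers": -1, "dx": 0.3, "dy": 0.0915, "dz": 0, "roll": -46.7}, {"fingers": -1, "dx": 0.3007, "dy": 0.0917, "dz": 0, "roll": -46.7}])

```text
time: 2.1
tool_pos: [0.6234, -0.1881, 0.2306]
tcp_rot: [-1.792, -2.579, 0.001]
wrist_force: [-0.3, -0.4, -0.5]
width: 1.006
grip_force: 0.0
```

Run:
```python
from h import *
im,P,c=cloud("wrist"); cv2.imwrite("pics/w1.png",im)
go(.623,-.187,.16,20.5)
q=P.reshape(-1,3); t=q[(abs(q[:,2]-.101)<.006)&(np.hypot(q[:,0]-.623,q[:,1]+.187)<.045)]
print(len(t), t.mean(0) if len(t) else 0, cv2.minEnclosingCircle(t[:,:2].astype(np.float32)) if len(t) else 0)
```

```text
t 2.15 tcp [ 0.6225 -0.189   0.2306] tilt [-0.001 -0.    -1.   ] closedir 20.3 q [-0.33  0.22  1.66 -0.    1.26 -0.69] 
move mm [ 1.7  1.3 70.6] roll -0.18266842250645254
2889 [ 0.62290061 -0.18741893  0.0994531 ] ((0.6233469843864441, -0.18855597078800201), 0.02617788501083851)
```

View pics/w1.png

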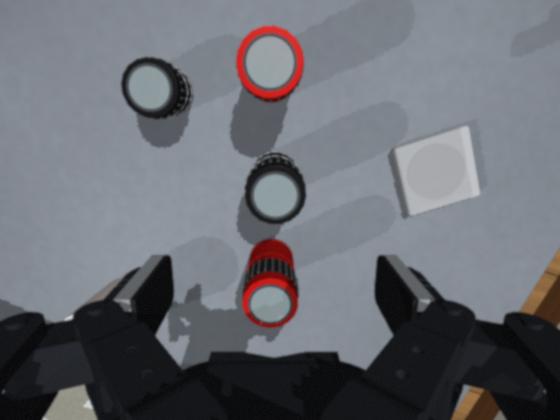

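The wrist view shows the tall black lens at (275,190), with reds at (270,62) and (270,285) and the short one at (153,87). Its top centre is (0.623,-0.188), within 1 mm of the tool, so I descend.

Emit:
step_arm(commands=[{"fingers": -1, "dx": 0.001, "dy": 0.001, "dz": 0.03}, {"fingers": -1, "dx": 0.001, "dy": 0.001, "dz": 0.07}, {"fingers": -1, "dx": 0.001, "dy": 0.001, "dz": 0.1}, {"fingers": -1, "dx": 0.001, "dy": 0.001, "dz": 0.125}, {"fingers": -1, "dx": 0.001, "dy": 0.001, "dz": 0.15}, {"fingers": -1, "dx": 0.001, "dy": 0.001, "dz": 0.17}, {"fingers": -1, "dx": 0.001, "dy": 0.001, "dz": 0.182}, {"fingers": -1, "dx": 0.001, "dy": 0.001, "dz": 0.182}])

```text
invalid input
```

Emit:
step_arm(commands=[{"fingers": -0.4}, {"fingers": 0}, {"fingers": 0.3}, {"fingers": 0.6}, {"fingers": 0.6}, {"fingers": 0.6}, {"fingers": 0.6}, {"fingers": 0.6}], squeeze=40)

```text
invalid input
```

Emit:
step_arm(commands=[{"fingers": -1, "dx": 0.001, "dy": 0.001, "dz": 0.03, "roll": 0}, {"fingers": -1, "dx": 0.001, "dy": 0.001, "dz": 0.07, "roll": 0}, {"fingers": -1, "dx": 0.001, "dy": 0.001, "dz": 0.1, "roll": 0}, {"fingers": -1, "dx": 0.001, "dy": 0.001, "dz": 0.125, "roll": 0}, {"fingers": -1, "dx": 0.001, "dy": 0.001, "dz": 0.15, "roll": 0}, {"fingers": -1, "dx": 0.001, "dy": 0.001, "dz": 0.17, "roll": 0}, {"fingers": -1, "dx": 0.001, "dy": 0.001, "dz": 0.182, "roll": 0}, {"fingers": -1, "dx": 0.001, "dy": 0.001, "dz": 0.182, "roll": 0}])

```text
time: 3.15
tool_pos: [0.6221, -0.188, 0.0483]
tcp_rot: [-1.794, -2.577, 0.001]
wrist_force: [0.3, 0.3, -0.4]
width: 0.998
grip_force: 0.0
```

Emit:
step_arm(commands=[{"fingers": -0.4, "dx": 0, "dy": 0, "dz": 0, "roll": 0}, {"fingers": 0, "dx": 0, "dy": 0, "dz": 0, "roll": 0}, {"fingers": 0.4, "dx": 0, "dy": 0, "dz": 0, "roll": 0}, {"fingers": 1, "dx": 0, "dy": 0, "dz": 0, "roll": 0}, {"fingers": 1, "dx": 0, "dy": 0, "dz": 0, "roll": 0}, {"fingers": 1, "dx": 0, "dy": 0, "dz": 0, "roll": 0}, {"fingers": 1, "dx": 0, "dy": 0, "dz": 0, "roll": 0}, {"fingers": 1, "dx": 0, "dy": 0, "dz": 0, "roll": 0}], squeeze=40)

```text
time: 4.15
tool_pos: [0.6244, -0.1881, 0.0508]
tcp_rot: [1.792, 2.577, 0.001]
wrist_force: [1.4, -0.5, 4.8]
width: 0.601
grip_force: 42.6
```

Gripped: width is about 51 mm and grip force 43 N. Lifting.

Emit:
step_arm(commands=[{"fingers": 1, "dx": 0, "dy": 0, "dz": -0.01, "roll": 0}, {"fingers": 1, "dx": 0, "dy": 0, "dz": -0.03, "roll": 0}, {"fingers": 1, "dx": 0, "dy": 0, "dz": -0.06, "roll": 0}, {"fingers": 1, "dx": 0, "dy": 0, "dz": -0.09, "roll": 0}, {"fingers": 1, "dx": 0, "dy": 0, "dz": -0.12, "roll": 0}, {"fingers": 1, "dx": 0, "dy": 0, "dz": -0.15, "roll": 0}, {"fingers": 1, "dx": 0, "dy": 0, "dz": -0.17, "roll": 0}, {"fingers": 1, "dx": 0, "dy": 0, "dz": -0.17, "roll": 0}])

```text
time: 5.15
tool_pos: [0.6242, -0.1882, 0.2219]
tcp_rot: [1.792, 2.576, 0.002]
wrist_force: [-0.1, -1.1, -3.3]
width: 0.6
grip_force: 42.6
```

Run:
```python
from h import *
im,P,c=cloud("scene"); cv2.imwrite("pics/s2.png",im[90:350,150:420].repeat(2,0).repeat(2,1))
s=read_state(); print(s["wrist_force"],s["width"],s["grip_force"])
go(.4536,.1163,.22,32.2+90)
```

```text
[-1.17414095 -0.30520921 -3.97535328] 0.604880213060541 42.605674266815186
t 5.2 tcp [ 0.6232 -0.1879  0.2198] tilt [ 0.001 -0.    -1.   ] closedir 20.4 q [-0.33  0.23  1.67 -0.    1.24 -0.69] 
move mm [344.2 -53.2  -0.4] roll 78.15937353263118
```

View pics/s2.png

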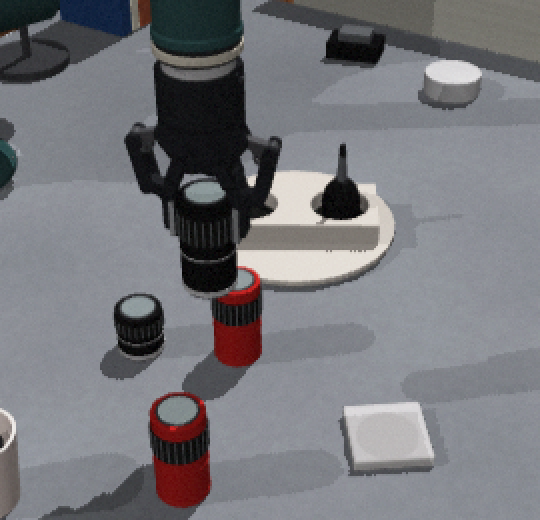

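The lens is held upright, and the short lens, reds and blower are undisturbed. Carrying it over to above the well.

Emit:
step_arm(commands=[{"fingers": 1, "dx": 0.02, "dy": -0.003, "dz": 0, "roll": -4}, {"fingers": 1, "dx": 0.06, "dy": -0.009, "dz": 0, "roll": -12}, {"fingers": 1, "dx": 0.11, "dy": -0.017, "dz": 0, "roll": -20}, {"fingers": 1, "dx": 0.16, "dy": -0.025, "dz": 0, "roll": -29}, {"fingers": 1, "dx": 0.21, "dy": -0.033, "dz": 0, "roll": -38}, {"fingers": 1, "dx": 0.26, "dy": -0.04, "dz": 0, "roll": -47}, {"fingers": 1, "dx": 0.29, "dy": -0.045, "dz": 0, "roll": -55}, {"fingers": 1, "dx": 0.3, "dy": -0.046, "dz": 0, "roll": -60}])

```text
time: 6.2
tool_pos: [0.4729, 0.0789, 0.2171]
tcp_rot: [-0.255, -3.127, 0.001]
wrist_force: [-0.1, -0.9, -4.3]
width: 0.599
grip_force: 42.8
```

Run:
```python
from h import *
im,P,c=cloud("wrist"); cv2.imwrite("pics/w3.png",im); np.save("w3.npy",P)
go(.4536,.1163,.22)
q=P.reshape(-1,3); m=q[(abs(q[:,2]-.04)<.004)&(np.hypot(q[:,0]-.503,q[:,1]-.147)<.13)]
print(len(m),cv2.minAreaRect(m[:,:2].astype(np.float32)),np.nanmedian(m[:,2]))
```

```text
t 6.25 tcp [0.4729 0.0793 0.2172] tilt [-0.004  0.001 -1.   ] closedir 80.8 q [ 0.11 -0.1   2.02  0.    1.22 -1.3 ] 
move mm [25.  33.4 -2.7] roll None
10200 ((0.5030696988105774, 0.14732348918914795), (0.21246576309204102, 0.10007745027542114), 32.043968200683594) 0.038831487410153326
```

View pics/w3.png

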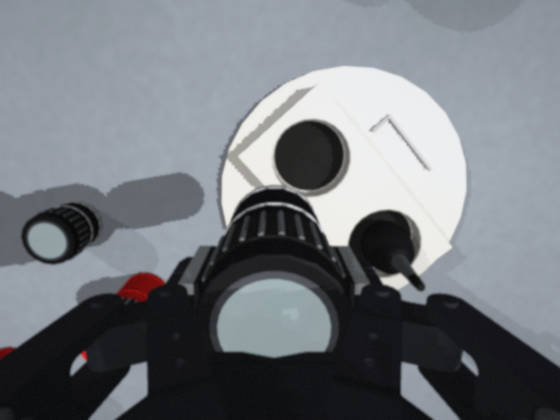

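The wrist view shows the empty well at (311,157), the blower at (385,245) and the held lens upright. The block measures at (0.503,0.147), 32.0°, which puts the well at (0.454,0.117). I check that with the well rim while moving over it.

Emit:
step_arm(commands=[{"fingers": 1, "dx": 0.008, "dy": 0.011, "dz": 0, "roll": 0}, {"fingers": 1, "dx": 0.017, "dy": 0.022, "dz": 0, "roll": 0}, {"fingers": 1, "dx": 0.025, "dy": 0.0337, "dz": 0, "roll": 0}, {"fingers": 1, "dx": 0.025, "dy": 0.0337, "dz": 0, "roll": 0}, {"fingers": 1, "dx": 0.025, "dy": 0.0337, "dz": 0, "roll": 0}])

```text
time: 6.88
tool_pos: [0.4567, 0.1148, 0.2194]
tcp_rot: [0.264, 3.13, -0.0]
wrist_force: [-0.1, -0.4, -4.2]
width: 0.597
grip_force: 43.0
```

Run:
```python
from h import *
P=np.load("w3.npy"); q=P[105:200,265:360].reshape(-1,3)
m=q[abs(q[:,2]-.04)<.004]; d=m[:,:2]
# rim: innermost top points per bearing about the predicted centre
c0=np.array([.4539,.1166]); v=d-c0; a=np.degrees(np.arctan2(v[:,1],v[:,0]))//10; r=np.hypot(*v.T)
rim=np.array([d[a==k][np.argmin(r[a==k])] for k in np.unique(a) if r[a==k].min()<.045])
from scipy.optimize import least_squares
f=least_squares(lambda p:np.hypot(*(rim-p[:2]).T)-p[2],[*c0,.037],loss="soft_l1",f_scale=.001); print(len(rim),f.x)
s=read_state();print(s["wrist_force"])
go(*c0,.072)
```

```text
33 [0.45355266 0.11629268 0.03670549]
[-0.14128805 -0.36730617 -4.15329663]
t 6.88 tcp [0.4567 0.1148 0.2194] tilt [ 0. -0. -1.] closedir 80.4 q [ 0.19 -0.12  2.04 -0.    1.23 -1.21] 
move mm [  3.2   1.3 147.4] roll None
```

Emit:
step_arm(commands=[{"fingers": 1, "dx": 0.003, "dy": 0.0013, "dz": 0.015, "roll": 0}, {"fingers": 1, "dx": 0.003, "dy": 0.0013, "dz": 0.04, "roll": 0}, {"fingers": 1, "dx": 0.003, "dy": 0.0013, "dz": 0.065, "roll": 0}, {"fingers": 1, "dx": 0.003, "dy": 0.0013, "dz": 0.085, "roll": 0}, {"fingers": 1, "dx": 0.003, "dy": 0.0013, "dz": 0.1, "roll": 0}, {"fingers": 1, "dx": 0.003, "dy": 0.0013, "dz": 0.11, "roll": 0}, {"fingers": 1, "dx": 0.003, "dy": 0.0013, "dz": 0.115, "roll": 0}, {"fingers": 1, "dx": 0.003, "dy": 0.0013, "dz": 0.115, "roll": 0}])

```text
time: 7.88
tool_pos: [0.454, 0.1166, 0.1043]
tcp_rot: [0.264, 3.13, -0.0]
wrist_force: [-0.2, -0.0, -3.5]
width: 0.6
grip_force: 43.0
```

Run:
```python
from h import *
im,P,c=cloud("side"); cv2.imwrite("pics/d4.png",cv2.resize(im[180:350,180:350],None,fx=3,fy=3))
go(.4537,.1165,.067)
```

```text
t 7.92 tcp [0.4543 0.1167 0.1047] tilt [ 0.001  0.    -1.   ] closedir 80.4 q [ 0.2  -0.01  2.16  0.    0.99 -1.2 ] 
move mm [ 0.5 -0.4 37.7] roll None
```

View pics/d4.png

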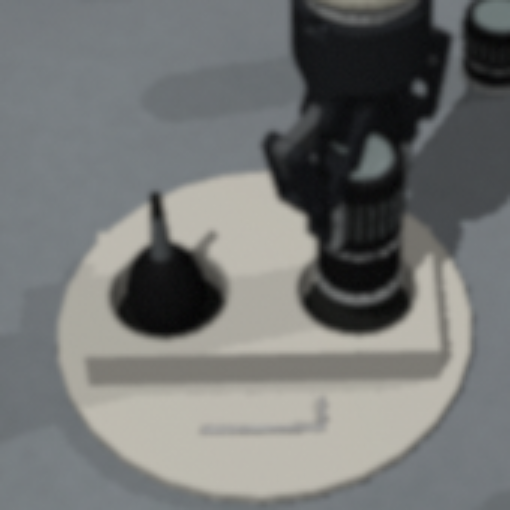

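The crop shows the lens foot (358,290) centred over the well opening, with the blower untouched at (165,290). Lowering slowly.

Emit:
step_arm(commands=[{"fingers": 1, "dx": 0, "dy": 0, "dz": 0.006, "roll": 0}, {"fingers": 1, "dx": 0, "dy": 0, "dz": 0.012, "roll": 0}, {"fingers": 1, "dx": 0, "dy": 0, "dz": 0.018, "roll": 0}, {"fingers": 1, "dx": 0, "dy": 0, "dz": 0.023, "roll": 0}, {"fingers": 1, "dx": 0, "dy": 0, "dz": 0.027, "roll": 0}, {"fingers": 1, "dx": 0, "dy": 0, "dz": 0.03, "roll": 0}, {"fingers": 1, "dx": 0, "dy": 0, "dz": 0.032, "roll": 0}, {"fingers": 1, "dx": 0, "dy": 0, "dz": 0.032, "roll": 0}])

```text
time: 8.93
tool_pos: [0.4538, 0.1166, 0.0722]
tcp_rot: [-0.264, -3.13, 0.0]
wrist_force: [-0.7, 1.0, -2.8]
width: 0.603
grip_force: 43.0
```

Emit:
step_arm(commands=[{"fingers": 1, "dx": 0, "dy": 0, "dz": 0.001, "roll": 0}, {"fingers": 1, "dx": 0, "dy": 0, "dz": 0.002, "roll": 0}, {"fingers": 1, "dx": 0, "dy": 0, "dz": 0.002, "roll": 0}])

```text
time: 9.3
tool_pos: [0.4538, 0.1166, 0.0702]
tcp_rot: [-0.264, -3.13, 0.0]
wrist_force: [-0.2, 0.4, -4.0]
width: 0.598
grip_force: 43.0
```

Emit:
step_arm(commands=[{"fingers": 1, "dx": 0, "dy": 0, "dz": 0.0005, "roll": 0}, {"fingers": 1, "dx": 0, "dy": 0, "dz": 0.001, "roll": 0}, {"fingers": 1, "dx": 0, "dy": 0, "dz": 0.001, "roll": 0}])

```text
time: 9.68
tool_pos: [0.4538, 0.1166, 0.0692]
tcp_rot: [-0.264, -3.13, 0.0]
wrist_force: [0.2, 1.0, -4.4]
width: 0.599
grip_force: 43.0
```

Emit:
step_arm(commands=[{"fingers": 1, "dx": 0, "dy": 0, "dz": 0.0005, "roll": 0}, {"fingers": 1, "dx": 0, "dy": 0, "dz": 0.001, "roll": 0}, {"fingers": 1, "dx": 0, "dy": 0, "dz": 0.001, "roll": 0}])

```text
time: 10.05
tool_pos: [0.454, 0.1167, 0.0687]
tcp_rot: [0.264, 3.13, 0.0]
wrist_force: [-2.0, -0.4, 0.2]
width: 0.603
grip_force: 43.3
```

Emit:
step_arm(commands=[{"fingers": 1, "dx": 0, "dy": 0, "dz": 0.0005, "roll": 0}, {"fingers": 1, "dx": 0, "dy": 0, "dz": 0.0005, "roll": 0}])

```text
time: 10.3
tool_pos: [0.454, 0.1167, 0.0687]
tcp_rot: [0.264, 3.13, -0.0]
wrist_force: [-3.6, -0.9, 6.4]
width: 0.599
grip_force: 43.9
```

Firm contact, +6 N. Releasing slowly.

Emit:
step_arm(commands=[{"fingers": -0.18, "dx": 0, "dy": 0, "dz": 0, "roll": 0}, {"fingers": -0.22, "dx": 0, "dy": 0, "dz": 0, "roll": 0}, {"fingers": -0.28, "dx": 0, "dy": 0, "dz": 0, "roll": 0}, {"fingers": -0.4, "dx": 0, "dy": 0, "dz": 0, "roll": 0}, {"fingers": -0.6, "dx": 0, "dy": 0, "dz": 0, "roll": 0}, {"fingers": -0.8, "dx": 0, "dy": 0, "dz": 0, "roll": 0}, {"fingers": -1, "dx": 0, "dy": 0, "dz": 0, "roll": 0}, {"fingers": -1, "dx": 0, "dy": 0, "dz": 0, "roll": 0}], squeeze=20)

```text
time: 11.3
tool_pos: [0.4538, 0.1167, 0.0678]
tcp_rot: [-0.264, -3.13, 0.0]
wrist_force: [0.5, -0.0, 0.9]
width: 1.001
grip_force: 0.0
```

Emit:
step_arm(commands=[{"fingers": -1, "dx": 0, "dy": 0, "dz": -0.01, "roll": 0}, {"fingers": -1, "dx": 0, "dy": 0, "dz": -0.03, "roll": 0}, {"fingers": -1, "dx": 0, "dy": 0, "dz": -0.06, "roll": 0}, {"fingers": -1, "dx": 0, "dy": 0, "dz": -0.09, "roll": 0}, {"fingers": -1, "dx": 0, "dy": 0, "dz": -0.12, "roll": 0}, {"fingers": -1, "dx": 0, "dy": 0, "dz": -0.15, "roll": 0}, {"fingers": -1, "dx": 0, "dy": 0, "dz": -0.17, "roll": 0}, {"fingers": -1, "dx": 0, "dy": 0, "dz": -0.17, "roll": 0}])

```text
time: 12.3
tool_pos: [0.4553, 0.117, 0.2404]
tcp_rot: [0.263, 3.126, 0.002]
wrist_force: [-0.3, 1.0, -0.6]
width: 0.999
grip_force: 0.0
```

Run:
```python
from h import *
im,P,c=cloud("wrist"); cv2.imwrite("pics/w5.png",im); q=P.reshape(-1,3)
t=q[(abs(q[:,2]-.118)<.008)&(np.hypot(q[:,0]-.454,q[:,1]-.1166)<.045)]
print(len(t),np.median(t,0),cv2.minEnclosingCircle(t[:,:2].astype(np.float32)),np.linalg.lstsq(np.c_[t[:,:2],np.ones(len(t))],t[:,2],rcond=None)[0])
im2,P,c=cloud("side"); print(read_state()["wrist_force"],read_state()["width"])
cv2.imwrite("pics/d5.png",im2[90:350,180:400].repeat(2,0).repeat(2,1))
```

```text
3088 [0.45183814 0.11634362 0.11747989] ((0.4528988301753998, 0.11611834168434143), 0.025973696261644363) [ 0.01096231 -0.00372548  0.11286333]
[ 0.27143708 -0.70667787 -0.54898989] 1.0025142684807122
```

View pics/d5.png

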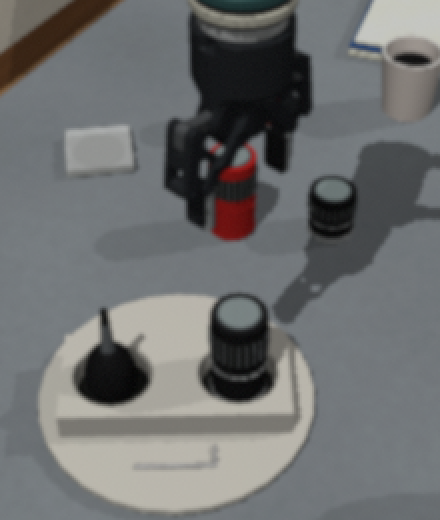

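The lens stands upright in the well at (240,345). Its top is level at 0.1175 m, which matches 18 + 100 mm, so it is fully down. The blower (112,370) and short lens (332,207) are in place and the gripper is clear.

```bash
python3 -c "
from workcell import finish_job
print(finish_job())"
```

```text
the job is handed in; nothing more can be done
None
```

The taller lens stands upright, released and fully down in the empty well; the short lens and the blower were not disturbed, and the job is handed in at about 12.4 s.

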